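# Seat and clamp the tube block on the shaker

## Robot

A 6-joint arm with a two-finger parallel gripper is mounted at the origin on a cart in front of the work surface, level with it; the furniture and walls round the work are solid. World frame = base frame: x ahead of the robot, y to its left, z up, the work surface at z = 0. Lengths are in m, angles in degrees, forces in N, time in s.
With the tool pointing down it reaches from about 0.275 to 0.85 m from the base axis. Payload 19 kg.
Tool frame: the origin (TCP) lies at the very end of the fingers, on their centre line; the grasp point (between the pads) lies 19 mm behind it; z points along the fingers, y is the line along which they close (so a half turn about z gives the same grasp; the last joint's range is limited). The gripper opens to 85 mm and grips with 20 to 120 N. Pads are 22 mm wide; open, the fingers measure 114 mm over their backs; the gripper's body (76 mm by 85 mm) begins 54 mm behind the grasp point. The pads swing forward as they close: fully open they stand 13 mm farther back than shut.
Start: joints at [-75.802, 8.623, 82.357, -0, 89.026, -7.678], TCP at [0.214, -0.534, 0.231] pointing down, gripper open.
Joint ranges: [-160.23, 160.23], [-39.13, 120.54], [6.94, 153.29], [-79.49, 259.48], [9.18, 160.14], [-161.06, 161.06]. Speed limits (degrees/s): [108.29, 108.29, 127.2, 172.46, 172.46, 172.46].

## Interface

Orientations are given as [roll, pitch, yaw] about the fixed x, y, z axes, in that order (R = Rz(yaw) Ry(pitch) Rx(roll)).
In Python, from station import sensors, snapshot, camera_model, finish_job gives the robot as it stands. The module is installed in compiled form; this text tells all that it offers.
- The arm moves only by the tool apply_moves, never from a script. Its argument "deltas" is a list of rows, each a list of 3 entries, a list of its own where there are three numbers: the shift along the world's x, y, z in cm, then the turn, a rotation vector about the world's x, y, z in rad, then the opening, from -1 (shut) to 1 (fully open), so that 0 is half open. A call has 1 to 10 rows; each row shifts and turns the commanded pose from where the row before left it; what a row does not reach is not made up. A row lasts 1/8 s, in which the tool goes at most 62.5 mm and 10.7 degrees, less where a joint would pass 70% of its speed; a pose out of reach is approached as far as the arm can. A call with a gripper value outside its range is refused whole. The fingers move at their own pace and stop on an object; "newtons" is the grip in N (left out, the last holds). Time passes only in rows, so rows that do not move let the fingers close. It gives the time, the measured TCP pose, the force, the opening and the grip force at its end, in the units of the state.
- sensors.state(): the state, without advancing time (a new reading comes with each control period).
- snapshot(name): name is "scene" or "top" or "wrist"; returns the picture (480x640x3 uint8, red, green, blue); there is no depth.
- camera_model(name): a dict with "K" (3x3 intrinsics, pixels), "R" (3x3) and "t" (3): a world point X has camera coordinates R X + t; the wrist camera has in their place "T_tool_cam" (4x4, takes a point from camera to tool coordinates, whose origin is the TCP and whose axes are the flange's). Camera axes: x right, y down, z forward; pixel columns grow to the right and rows downward; lengths in m; the calibration is good to about 2 mm. A picture is of the moment at which its call begins: read the wrist's pose just before it. camera_model takes no time and is no camera call.
- finish_job(): hands the job in; it is judged then, once.
The state is a dict: "time": time; "q": joint angles; "qd": joint speeds; "tau": joint torques, N m; "tool_pos": TCP position; "tcp_rot": TCP orientation; "contact_force": force on the tool from outside, world axes, zero at the start; "moment": the same for the moment, N m; "gripper_width": opening from 0.0 (shut) to 1.0 (fully open); "finger_force": force on a finger pad.
Only numpy, scipy, OpenCV 4.12 (cv2) and the standard library are available. Lean on these libraries where they do the work, as an engineer would, in place of code of your own. Each camera call takes 0.05 s, during which the arm holds its last target. There are 200 camera calls.

## Task

Fit the loose aluminium tube block on the shaker: set it flat on the platform in front of the pocket and slide its long tongue sideways under the overhanging lip until you feel the hidden spring plungers push back. Then let go of it and bring the sliding clamp jaw up behind it until the block is held tight against the springs under both overhangs, pushing gently at all times so that the plungers are never driven solid. Do not disturb the cup, the dropper bottle or the marker.

Things in the scene. Friction and masses are not known exactly. Their poses are not given: they have to be found in the camera images.
- shaker: Orbital shaker, fixed: cream housing 136 x 196 mm, aluminium platform 112 mm (x) by 220 mm (y) on top. Origin on the worktop under the platform's middle; z up, -x is the front with the dials, +y points along the platform to the end with the undercut pocket; the clamp jaw is at the -y end. The platform's top is 66 mm above the origin.
- platform_top (a point): Middle of the platform's upper face, 66 mm above the shaker's origin; axes as the shaker.
- lip_edge (a point): Middle of the lower front edge of the fixed lip over the pocket; axes as the shaker, +y leads in. Pocket under the lip: 10 mm high, 68 mm wide between its cheeks, 29 mm deep from this edge to the back wall. Its mouth is flared, beginning 18 mm before this edge. The lip is 6 mm thick; its screw heads reach 20 mm above the platform.
- spring_stop: Fixed seat of two spring plungers, 36 mm apart, in the pocket's back wall (origin on the wall's inner face, 4.5 mm above the platform; axes as the shaker). The last user screwed them in to an unknown depth: the tips stand 5 to 23 mm out of the wall towards -y, hidden under the lip, and must be felt. Together they begin to give at 3 N, yield 2 mm up to 7 N, then are solid; they push back.
- jaw (a joint): Travel of the steel clamp jaw (slide, m): 0 at the platform's -y end, grows along the shaker's +y towards the pocket, at most 0.080; starts at 0 to 0.007, ends at 0.050 to 0.071 with the block seated. A friction brake holds it: it moves when pushed with more than 5 N and stays where left. Jaw 56 mm wide (x), 24 mm long, body 16 mm high.
- jaw_knob (a point): Centre of the jaw's black round knob, diameter 18 mm, 21 mm high, on a thin stem: 38 mm above the platform, 13 mm behind (-y of) the jaw's face; the jaw's body ends 16 mm above the platform. Axes as the shaker.
- jaw_face (a point): Middle of the jaw's upright face that meets the block's ledge, 4.5 mm above the platform; axes as the shaker. The jaw's toe overhangs 8 mm beyond this face in +y, its underside 10 mm above the platform.
- tube_block: Loose aluminium tube block, about 0.4 kg: body 64 mm (its x) by 56 mm (its y) with ten holes, 34 mm high, on a base plate 8 mm thick and 64 mm wide. Origin: centre of the body's underside, z up. The plate sticks out 30 mm on the +y side (the long tongue, for the pocket) and 13 mm on the -y side (the short ledge, for the jaw). When seated its y axis points along the shaker's +y.
- block_grip (a point): Centre of the block's black bridge handle: a bar 12 mm wide (block x), 54 mm long (block y), 12 mm high, whose centre is 52 mm above the block's underside and 18 mm above the block's top, over the origin; between its two posts (42 mm apart) it is free underneath. Axes as the block.
- tongue_edge (a point): Middle of the end face of the long tongue, 58 mm in +y from the block's origin and 4 mm above the underside.
- ledge_edge (a point): Middle of the end face of the short ledge, 41 mm in -y from the block's origin and 4 mm above the underside.
- cup: Bystander: clear specimen cup with a screw lid, 64 mm wide, 63 mm high; origin under its middle.
- dropper: Bystander: small brown bottle with a black cap, 29 mm wide, 68 mm high; origin under its middle.
- marker: Bystander: black marker pen lying on the worktop, 128 mm long, 15 mm thick; origin under its middle.

How it is judged (in metres and radians):
On the way:
1. the tongue is under the lip and the block bears on the spring plungers with at least 1.5 N, before the jaw touches it (contact force between tube_block and spring_stop above 1.5 N and y of tongue_edge in the frame of lip_edge above 0.004 m and contact force between tube_block and jaw below 0.2 N), for 0.1 s.
At the end, for the whole second after the job is handed in: The block lies flat (within 2 degrees) and square (within 3.4 degrees) on the platform with its tongue more than 4 mm under the lip, at rest, pressed on the spring plungers with at least 2 N and held there by the jaw, which presses on it with at least 1 N (contact force between tube_block and spring_stop above 2 N and contact force between tube_block and jaw above 1 N and y of tongue_edge in the frame of lip_edge above 0.004 m and angle between tube_block's own z axis and vertical below 0.035 rad and angle between the y axis of tube_block and the y axis of shaker, either way round below 0.06 rad and linear speed of tube_block below 0.005 m/s); the robot touches nothing.
It fails at once if the spring plungers are driven solid: more than 15 N on them (contact force between tube_block and spring_stop above 15 N).
It fails at once if the block is dropped: it moves faster than 0.4 m/s out of the grip (linear speed of tube_block above 0.4 m/s and contact force between the fingers and tube_block below 0.1 N).
It fails at once if a bystander is moved by more than 20 mm (distance of any of cup, dropper, marker from where it was at the start of the episode above 0.02 m).
It also fails if it takes over 61 s, if anything falls off the work surface, if the arm or the gripper's body presses on something with over 40 N, if the wrist force passes 120 N, or if a joint passes its speed limit or range.

## Working session

There is one attempt and no reset: what is moved stays moved. The work goes in short steps, Python scripts to look and compute and a tool call to move; the robot and the scene stay as the last step left them, time stands still between calls to the robot, and variables do not carry over. Pictures are saved under pics/ and viewed, at most 10 in all, crops included, and the job is handed in when it is done.

Besides the shell and the picture viewer there is one more tool, called after "Request:" as a command line: name --argument value ..., lists and objects as JSON in quotes. apply_moves: Moves the arm, as the interface text tells. Its arguments: {"type":"object","properties":{"deltas":{"type":"array","items":{"type":"array"}},"newtons":{"type":"number"}},"required":["deltas"]}

```bash
mkdir -p pics; cat > h.py <<'E'
import numpy as np, cv2
from station import sensors, snapshot, camera_model
def save(n,f):
    im=snapshot(n); cv2.imwrite('pics/'+f,cv2.cvtColor(im,cv2.COLOR_RGB2BGR)); return im
def cam(n):
    m=camera_model(n); return np.array(m['K']),np.array(m['R']),np.array(m['t'])
def ray(n,uv):
    K,R,t=cam(n); d=R.T@np.linalg.inv(K)@np.array([uv[0],uv[1],1.]); return -R.T@t,d
def onz(n,uv,z):
    c,d=ray(n,uv); return c+d*(z-c[2])/d[2]
def tri(obs):
    A=np.zeros((3,3));b=np.zeros(3)
    for n,uv in obs:
        c,d=ray(n,uv); d=d/np.linalg.norm(d); P=np.eye(3)-np.outer(d,d); A+=P;b+=P@c
    return np.linalg.solve(A,b)
def proj(n,X):
    K,R,t=cam(n); p=K@(R@np.array(X)+t); return p[:2]/p[2]
E
python3 - <<'E'
from h import *
save('scene','s1.png');save('top','t1.png')
print(sensors.state())
for n in('scene','top'):
    K,R,t=cam(n);print(n,K[0,0],-R.T@t,R[2])
E
```

```text
{'time': 0.1, 'q': array([-7.58009205e+01,  8.64640743e+00,  8.23883331e+01, -1.51126550e-04,
        8.90271997e+01, -7.67872639e+00]), 'qd': array([-0.03882314,  0.0242354 , -0.06110899,  0.01686657, -0.07014446,
        0.07602664]), 'tau': array([ 2.66623996e-03, -7.14382195e+01, -5.71796572e+01, -2.13222247e-04,
        7.20135271e-03,  4.08386029e-05]), 'tool_pos': array([ 0.21417604, -0.53337966,  0.23076123]), 'tcp_rot': array([-1.79938595e+02, -8.12658397e-03,  2.18778042e+01]), 'contact_force': array([0.17641545, 0.31759256, 0.29119123]), 'moment': array([-0.02817104, -0.00361962, -0.00092451]), 'finger_force': 0.0, 'gripper_width': 0.9983815961329628}
scene 480.11741950166663 [-0.01296827  0.76550593  0.79765756] [ 0.42128006 -0.70535815 -0.57008157]
top 619.3289697043764 [ 0.35921732 -0.1057441   1.48520341] [ 0.09243552  0.02007154 -0.99551635]
```

View pics/s1.png

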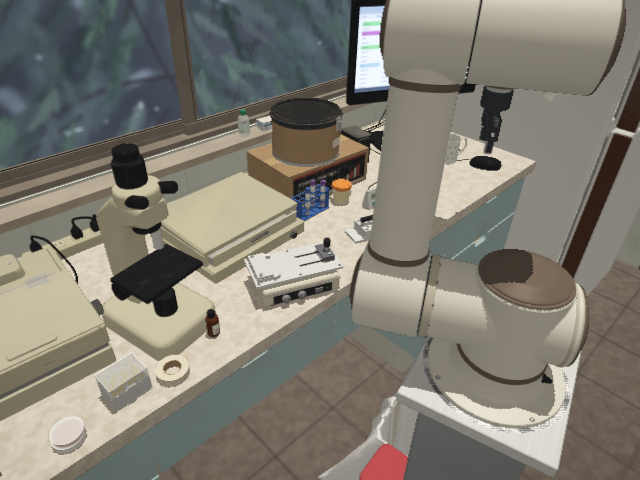

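View pics/t1.png

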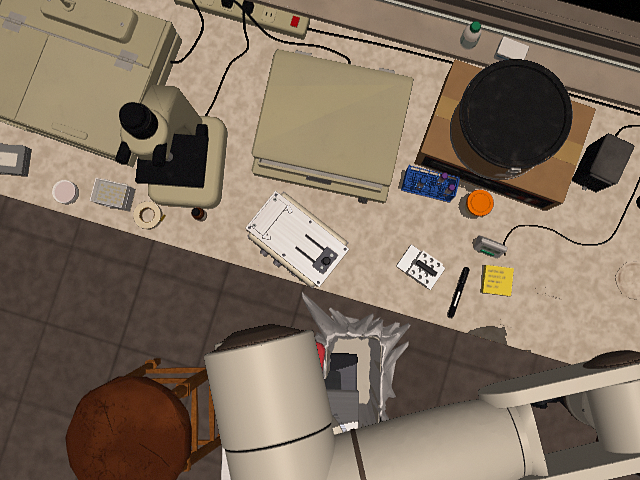

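The top view shows the shaker at about (297,238), the block at (421,267), the marker at (458,292), the cup at (480,203) and the dropper at (198,214). In the scene view the shaker is at (293,270), and the block at (365,228) is partly hidden. I'll enlarge both.

```bash
python3 - <<'E'
import cv2,numpy as np
t=cv2.imread('pics/t1.png');s=cv2.imread('pics/s1.png')
a=cv2.resize(t[185:300,235:455],None,fx=3.6,fy=3.6,interpolation=cv2.INTER_CUBIC)
b=cv2.resize(s[200:310,235:395],None,fx=5,fy=5,interpolation=cv2.INTER_CUBIC)
cv2.imwrite('pics/t1c.png',a);cv2.imwrite('pics/s1c.png',b)
from h import *
for n,u in dict(sh=(297,238,.066),blk=(421,267,.04),cup=(480,203,.06),drop=(198,214,.06),m1=(465,268,.01),m2=(452,316,.01)).items(): print(n,onz('top',u[:2],u[2]).round(3))
E
```

```text
sh [ 0.504 -0.006  0.066]
blk [ 0.446 -0.296  0.04 ]
cup [ 0.596 -0.428  0.06 ]
drop [0.555 0.227 0.06 ]
m1 [ 0.448 -0.404  0.01 ]
m2 [ 0.334 -0.374  0.01 ]
```

View pics/t1c.png

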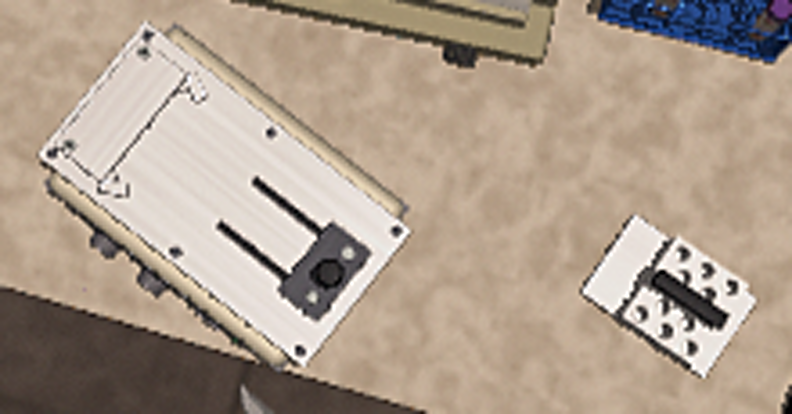

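View pics/s1c.png

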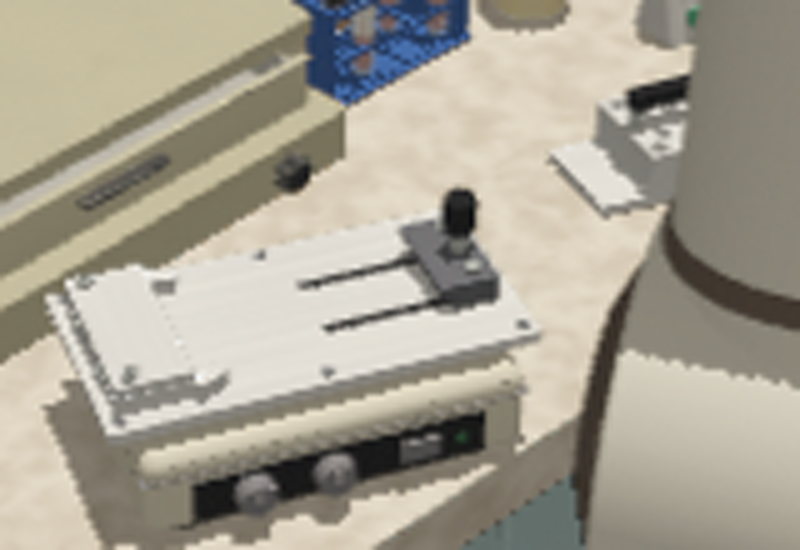

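The top crop shows the platform corners near (148,24), (42,158), (298,365) and (410,230), and the knob at (328,273). The handle runs from (655,275) to (722,322), and the tongue corners are at (636,214) and (582,292). The block points roughly the same way as the shaker, tongue towards the lip.

```bash
python3 - <<'E'
from h import *
T=lambda u,v:(u/3.6+235,v/3.6+185); S=lambda u,v:(u/5+235,v/5+200)
P=[onz('top',T(*u),.066) for u in [(148,24),(42,158),(298,365),(410,230)]]
P=np.array(P);print(P.round(4),'mid',P.mean(0).round(4))
y=(P[0]+P[1]-P[2]-P[3])/2;x=(P[0]+P[3]-P[1]-P[2])/2
print('len',np.linalg.norm(y),np.linalg.norm(x),'yaw y',np.degrees(np.arctan2(-y[0],y[1])),'x',np.degrees(np.arctan2(x[1],x[0])))
print('corner tri',tri([('top',T(410,230)),('scene',S(541,332))]) if 0 else '')
for n,a,b in [('plat far corner -x-y',(298,365),(541,332)),('knob',(328,273),(459,192))]: print(n,tri([('top',T(*a)),('scene',S(*b))]).round(4))
a=onz('top',T(655,275),.058);b=onz('top',T(724,322),.058);d=a-b
print('handle',a.round(4),b.round(4),((a+b)/2).round(4),np.linalg.norm(d),np.degrees(np.arctan2(-d[0],d[1])))
a=onz('top',T(636,214),.008);b=onz('top',T(582,292),.008);d=a-b
print('tongue',((a+b)/2).round(4),np.linalg.norm(d),np.degrees(np.arctan2(d[1],d[0])), tri([('top',T(582,292)),('scene',S(605,213))]).round(4),b)
print('handle end tri',tri([('top',T(655,275)),('scene',S(632,92))]).round(4))
E
```

```text
[[ 0.6109  0.0454  0.066 ]
 [ 0.5222  0.1107  0.066 ]
 [ 0.3938 -0.0575  0.066 ]
 [ 0.4817 -0.1266  0.066 ]] mid [ 0.5022 -0.007   0.066 ]
len 0.2133798414412949 0.11092271467902207 yaw y -37.14041063956553 x -37.28073790260414
corner tri 
plat far corner -x-y [ 0.3925 -0.058   0.0638]
knob [ 0.4495 -0.0761  0.1146]
handle [ 0.4573 -0.284   0.058 ] [ 0.4284 -0.3283  0.058 ] [ 0.4429 -0.3062  0.058 ] 0.05291372610272895 -33.16144364600988
tongue [ 0.4747 -0.2597  0.008 ] 0.06326840947298698 -33.53533737148582 [ 4.477e-01 -2.434e-01  4.000e-04] [ 0.44829124 -0.24221432  0.008     ]
handle end tri [ 0.4562 -0.2847  0.0566]
```

Request:
apply_moves --deltas '[[[3.8, 3.8, -0.5], [0, 0, 0.101], 0.2], [[3.8, 3.8, -0.5], [0, 0, 0.101], 0.2], [[3.8, 3.8, -0.5], [0, 0, 0.101], 0.2], [[3.8, 3.8, -0.5], [0, 0, 0.101], 0.2], [[3.8, 3.8, -0.5], [0, 0, 0.101], 0.2], [[3.9, 3.7, -0.5], [0, 0, 0.101], 0.2], [[0, 0, 0], [0, 0, 0], 0.2], [[0, 0, 0], [0, 0, 0], 0.2]]' --newtons 50

```text
time: 1.1
tool_pos: [0.4431, -0.3066, 0.2011]
tcp_rot: [-180.0, 0.0, 56.6]
contact_force: [0.3, -0.1, 0.5]
gripper_width: 0.602
finger_force: 0.0
```

```bash
cat >> h.py <<'E'
from scipy.spatial.transform import Rotation as Ro
def wray(uv,s):
    m=camera_model('wrist');T=np.array(m['T_tool_cam']);K=np.array(m['K'])
    W=np.eye(4);W[:3,:3]=Ro.from_euler('xyz',s[1],degrees=True).as_matrix();W[:3,3]=s[0]
    C=W@T; return C[:3,3],C[:3,:3]@np.linalg.inv(K)@np.array([uv[0],uv[1],1.])
def wonz(uv,s,z):
    c,d=wray(uv,s);return c+d*(z-c[2])/d[2]
E
python3 - <<'E'
from h import *
s=sensors.state();print(s['tool_pos'].tolist(),s['tcp_rot'].tolist(),s['gripper_width'],s['time'])
save('wrist','w1.png');print(camera_model('wrist'))
E
```

```text
[0.4430706065934325, -0.30657524806422937, 0.20106284702880278] [-179.96461870287996, 0.01013627572082507, 56.59954064934126] 0.6017253744693551 1.1
{'K': array([[405.89513584,   0.        , 322.15310885],
       [  0.        , 405.89513584, 238.61913074],
       [  0.        ,   0.        ,   1.        ]]), 'T_tool_cam': array([[-9.99516692e-04, -9.62847053e-01, -2.70045467e-01,
         6.85162798e-02],
       [ 9.99999380e-01, -1.09518383e-03,  2.03589614e-04,
         2.53062190e-04],
       [-4.91775089e-04, -2.70045096e-01,  9.62847550e-01,
        -1.41910080e-01],
       [ 0.00000000e+00,  0.00000000e+00,  0.00000000e+00,
         1.00000000e+00]])}
```

View pics/w1.png

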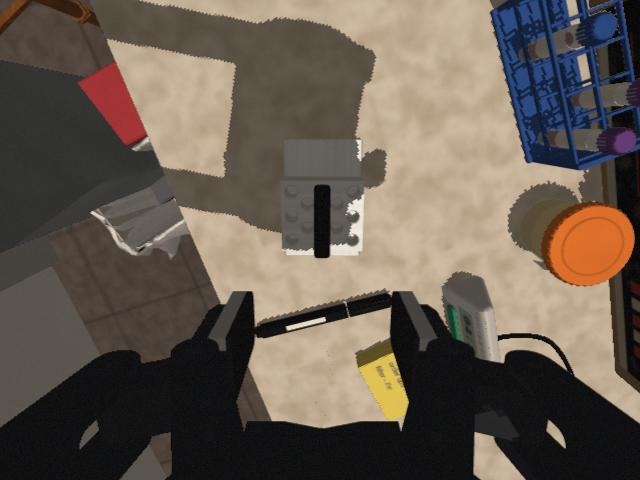

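The wrist view shows the handle bar upright in the picture from (322,184) to (322,258). The tongue's end edge runs from (284,140) to (361,139), so the block is square to the gripper.

```bash
python3 - <<'E'
from h import *
s=([.4431,-.3066,.2011],[180,0,56.6])
a=wonz((322,184.5),s,.058);b=wonz((322,257),s,.058);print('handle',a,b,(a+b)/2,np.linalg.norm(a-b),np.degrees(np.arctan2(-(a-b)[0],(a-b)[1])))
a=wonz((284,140.5),s,.008);b=wonz((361.5,139),s,.008);d=b-a;print('tongue',(a+b)/2,np.linalg.norm(d),np.degrees(np.arctan2(d[1],d[0])))
u=np.array([np.sin(np.radians(33.3)),np.cos(np.radians(33.3))]);print('origin',((a+b)/2)[:2]-.058*u)
# height of handle end from wrist + top
c1,d1=wray((322,184.5),s);c2,d2=ray('top',(655/3.6+235,275/3.6+185))
A=np.stack([d1,-d2],1);k=np.linalg.lstsq(A,c2-c1,rcond=None)[0];print(c1+k[0]*d1,c2+k[1]*d2)
E
```

```text
handle [ 0.45876973 -0.28328101  0.058     ] [ 0.42920712 -0.3280078   0.058     ] [ 0.44398843 -0.3056444   0.058     ] 0.05361374764328818 -33.463104509003514
tongue [ 0.47517727 -0.25953548  0.008     ] 0.06219600559251255 -32.3802714247828
origin [ 0.44333395 -0.3080123 ]
[ 0.45802249 -0.28441379  0.0484318 ] [ 0.45798734 -0.28520495  0.04852821]
```

Request:
apply_moves --deltas '[[[0, 0, -4], [0, 0, 0], 0.0], [[0, 0, -4], [0, 0, 0], 0.0], [[0, 0, -4], [0, 0, 0], 0.0], [[0, 0, -2.5], [0, 0, 0], 0.0], [[0, 0, -1.2], [0, 0, 0], 0.0], [[0, 0, -0.3], [0, 0, 0], 0.0], [[0, 0, 0], [0, 0, 0], 0.0]]'

```text
time: 2.02
tool_pos: [0.4434, -0.3071, 0.0421]
tcp_rot: [179.9, 0.0, 56.6]
contact_force: [-0.4, -0.4, 0.3]
gripper_width: 0.5
finger_force: 0.0
```

Request:
apply_moves --deltas '[[[0, 0, 0], [0, 0, 0], -1], [[0, 0, 0], [0, 0, 0], -1], [[0, 0, 0], [0, 0, 0], -1], [[0, 0, 0], [0, 0, 0], -1], [[0, 0, 0], [0, 0, 0], -1], [[0, 0, 0], [0, 0, 0], -1]]' --newtons 60

```text
time: 2.78
tool_pos: [0.4431, -0.3066, 0.0419]
tcp_rot: [-180.0, 0.0, 56.6]
contact_force: [-4.6, 2.6, 6.3]
gripper_width: 0.123
finger_force: 60.2
```

Request:
apply_moves --deltas '[[[0, 0, 1], [0, 0, 0], -1], [[0, 0, 4], [0, 0, 0], -1], [[0, 0, 5], [0, 0, 0], -1], [[0.5, 3, 4], [0, 0, -0.016], -1], [[0.8, 5, 0], [0, 0, -0.01], -1], [[0.8, 5, 0], [0, 0, -0.01], -1], [[0.9, 5, 0], [0, 0, -0.01], -1], [[0.9, 5, 0], [0, 0, -0.01], -1], [[0.5, 3.4, 0], [0, 0, -0.01], -1], [[0.3, 2, 0], [0, 0, 0], -1]]'

```text
time: 4.03
tool_pos: [0.4901, -0.0208, 0.1818]
tcp_rot: [180.0, -0.0, 52.9]
contact_force: [0.1, 0.0, -4.5]
gripper_width: 0.12
finger_force: 59.5
```

Request:
apply_moves --deltas '[[[0, 0, -2], [0, 0, 0], -1], [[0, 0, -1], [0, 0, 0], -1], [[0, 0, 0], [0, 0, 0], -1]]'

```text
time: 4.4
tool_pos: [0.4899, -0.0227, 0.151]
tcp_rot: [-179.9, 0.0, 52.8]
contact_force: [-0.0, 0.8, -4.8]
gripper_width: 0.121
finger_force: 59.4
```

```bash
python3 - <<'E'
from h import *
s=sensors.state();print(s['tool_pos'].tolist(),s['tcp_rot'].tolist(),s['gripper_width'],s['time'],s['contact_force'],s['moment'])
save('wrist','w2.png');save('top','t2.png');save('scene','s2.png')
E
```

```text
[0.4898637506457385, -0.02268583475457267, 0.15096267711883649] [-179.93403395448198, 0.0284079178991597, 52.79860386682645] 0.12143396326270704 4.4 [-4.66701487e-03  8.07947369e-01 -4.80171151e+00] [-0.04775128 -0.00376434 -0.02450139]
```

View pics/w2.png

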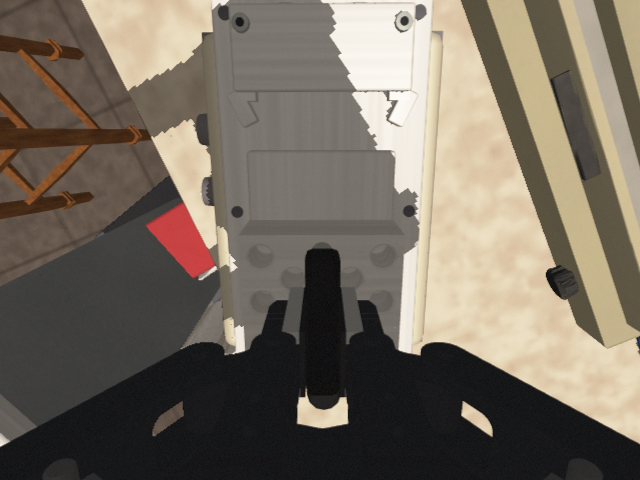

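The held block is level. Its tongue end runs from (247,152) to (393,152), the lip's front edge from (233,91) to (412,91), and the lip screws sit at (240,21) and (404,20).

```bash
python3 - <<'E'
from h import *
s=([.48986,-.02269,.15096],[-179.95,0.02,52.8])
th=np.radians(-37.2);ux=np.array([np.cos(th),np.sin(th)]);uy=np.array([-np.sin(th),np.cos(th)])
M=np.array([.5022,-.007])
def f(n,uv,z):
    p=wonz(uv,s,z)[:2];print(n,(np.array([ux@(p-M),uy@(p-M)])*1e3).round(1))
f('lipL',(233,91),.082);f('lipR',(412,91),.082);f('scL',(240,21),.085);f('scR',(404,20),.085)
f('platL',(212,0),.066);f('platR',(432,0),.066);f('pscrewL',(237,212),.066);f('pscrewR',(409,211),.066)
zb=.151-.042
f('tonL',(247,152),zb+.008);f('tonR',(393,152),zb+.008);f('flareL',(237,123),.076);f('flareR',(401,123),.076)
p=s[0][:2]-M;print('tcp',ux@p,uy@p, 'yaw err', 52.8-90+37.2)
E
```

```text
lipL [-43.7  64.5]
lipR [43.9 64.4]
scL [-38.   94.8]
scR [37.8 95.1]
platL [-54.9 108.5]
platR [ 54.7 108.4]
pscrewL [-48.7   0.7]
pscrewR [49.4  1.2]
tonL [-32.   37.5]
tonR [30.  37.4]
flareL [-43.8  49.5]
flareR [40.5 49.4]
tcp -0.0003430190762278914 -0.01995830749120132 yaw err 0.0
```

Request:
apply_moves --deltas '[[[0.3, 0.27, -1.5], [0, 0, 0], -1], [[0, 0, -1.5], [0, 0, 0], -1], [[0, 0, -0.8], [0, 0, 0], -1], [[0, 0, -0.2], [0, 0, 0], -1], [[0, 0, 0], [0, 0, 0], -1]]'

```text
time: 5.18
tool_pos: [0.4933, -0.0199, 0.1114]
tcp_rot: [-180.0, -0.0, 52.8]
contact_force: [-0.9, 0.6, -4.9]
gripper_width: 0.125
finger_force: 59.4
```

Request:
apply_moves --deltas '[[[0, 0, -0.15], [0, 0, 0], -1], [[0, 0, 0], [0, 0, 0], -1]]'

```text
time: 5.42
tool_pos: [0.4933, -0.0199, 0.1099]
tcp_rot: [180.0, -0.0, 52.8]
contact_force: [0.5, 0.6, -5.1]
gripper_width: 0.123
finger_force: 59.5
```

Request:
apply_moves --deltas '[[[0, 0, -0.1], [0, 0, 0], -1], [[0, 0, 0], [0, 0, 0], -1]]'

```text
time: 5.68
tool_pos: [0.4932, -0.0199, 0.1088]
tcp_rot: [-180.0, -0.0, 52.8]
contact_force: [0.1, 0.5, -5.2]
gripper_width: 0.124
finger_force: 59.5
```

Request:
apply_moves --deltas '[[[0, 0, -0.06], [0, 0, 0], -1], [[0, 0, 0], [0, 0, 0], -1]]'

```text
time: 5.92
tool_pos: [0.4932, -0.0199, 0.1082]
tcp_rot: [-180.0, -0.0, 52.8]
contact_force: [0.2, 0.3, -4.5]
gripper_width: 0.123
finger_force: 59.5
```

Request:
apply_moves --deltas '[[[0, 0, -0.05], [0, 0, 0], -1], [[0, 0, 0], [0, 0, 0], -1]]'

```text
time: 6.18
tool_pos: [0.4932, -0.0198, 0.108]
tcp_rot: [-180.0, -0.0, 52.8]
contact_force: [-5.9, 0.4, 4.0]
gripper_width: 0.123
finger_force: 60.7
```

Request:
apply_moves --deltas '[[[0, 0, -0.05], [0, 0, 0], -1], [[0, 0, 0], [0, 0, 0], -1]]'

```text
time: 6.42
tool_pos: [0.4931, -0.0198, 0.1079]
tcp_rot: [-180.0, -0.0, 52.8]
contact_force: [-8.7, 3.3, 11.6]
gripper_width: 0.123
finger_force: 61.7
```

Request:
apply_moves --deltas '[[[0, 0, -0.0], [0, 0, 0], -1], [[0, 0, 0.07], [0, 0, 0], -1], [[0.3, 0.4, 0], [0, 0, 0], -1], [[0.3, 0.4, 0], [0, 0, 0], -1], [[0, 0, 0], [0, 0, 0], -1]]'

```text
time: 7.05
tool_pos: [0.4997, -0.0115, 0.1079]
tcp_rot: [180.0, -0.0, 52.8]
contact_force: [1.9, 0.9, -1.4]
gripper_width: 0.121
finger_force: 60.0
```

Request:
apply_moves --deltas '[[[0.3, 0.4, 0], [0, 0, 0], -1], [[0.3, 0.4, 0], [0, 0, 0], -1], [[0.15, 0.2, 0], [0, 0, 0], -1], [[0, 0, 0], [0, 0, 0], -1]]'

```text
time: 7.55
tool_pos: [0.507, -0.0016, 0.1079]
tcp_rot: [-180.0, -0.0, 52.8]
contact_force: [1.0, -0.0, -1.9]
gripper_width: 0.12
finger_force: 60.0
```

Request:
apply_moves --deltas '[[[0.18, 0.24, 0], [0, 0, 0], -1], [[0.06, 0.08, 0], [0, 0, 0], -1], [[0, 0, 0], [0, 0, 0], -1]]'

```text
time: 7.92
tool_pos: [0.5092, 0.0014, 0.1079]
tcp_rot: [-180.0, -0.0, 52.8]
contact_force: [-2.4, -1.3, -0.9]
gripper_width: 0.123
finger_force: 60.2
```

Request:
apply_moves --deltas '[[[0.09, 0.12, 0], [0, 0, 0], -1], [[0, 0, 0], [0, 0, 0], -1]]'

```text
time: 8.18
tool_pos: [0.51, 0.0026, 0.1079]
tcp_rot: [-180.0, -0.0, 52.8]
contact_force: [-1.2, -2.8, -0.2]
gripper_width: 0.12
finger_force: 60.2
```

Request:
apply_moves --deltas '[[[0.045, 0.06, 0.01], [0, 0, 0], -1], [[0, 0, 0], [0, 0, 0], -1]]'

```text
time: 8.43
tool_pos: [0.5105, 0.0032, 0.1079]
tcp_rot: [-180.0, -0.0, 52.8]
contact_force: [-0.5, -1.5, -1.6]
gripper_width: 0.121
finger_force: 60.0
```

```bash
python3 - <<'E'
from h import *
s=sensors.state();print(s['tool_pos'],s['contact_force'],s['moment'])
E
```

```text
[0.51049283 0.0032197  0.1079095 ] [-0.52624729 -1.51096499 -1.57268605] [-0.3427255   0.01635554 -0.06690802]
```

Only friction so far, so I'll keep feeling forward.

Request:
apply_moves --deltas '[[[0.09, 0.12, 0.0], [0, 0, 0], -1], [[0, 0, 0], [0, 0, 0], -1]]'

```text
time: 8.68
tool_pos: [0.5114, 0.0045, 0.1079]
tcp_rot: [-180.0, -0.0, 52.8]
contact_force: [-0.6, -1.4, -3.5]
gripper_width: 0.118
finger_force: 59.9
```

Request:
apply_moves --deltas '[[[0.09, 0.12, 0.0], [0, 0, 0], -1], [[0, 0, 0], [0, 0, 0], -1]]'

```text
time: 8.93
tool_pos: [0.5121, 0.0054, 0.108]
tcp_rot: [-180.0, 0.0, 52.8]
contact_force: [-3.0, -4.2, 0.3]
gripper_width: 0.122
finger_force: 60.1
```

Request:
apply_moves --deltas '[[[0.03, 0.04, 0.0], [0, 0, 0], -1], [[0, 0, 0], [0, 0, 0], -1], [[0, 0, 0], [0, 0, 0], -1]]'

```text
time: 9.3
tool_pos: [0.5123, 0.0056, 0.108]
tcp_rot: [-180.0, 0.1, 52.8]
contact_force: [-4.7, -5.4, 0.9]
gripper_width: 0.123
finger_force: 60.4
```

Request:
apply_moves --deltas '[[[0.024, 0.032, 0.02], [0, 0, 0], -1], [[0, 0, 0], [0, 0, 0], -1], [[0, 0, 0], [0, 0, 0], -1]]'

```text
time: 9.68
tool_pos: [0.5126, 0.0059, 0.1081]
tcp_rot: [-180.0, 0.1, 52.8]
contact_force: [-3.9, -5.3, 0.5]
gripper_width: 0.12
finger_force: 60.2
```

```bash
python3 - <<'E'
from h import *
s=sensors.state();print(s['tool_pos'],s['tcp_rot'],s['contact_force'],s['moment'])
E
```

```text
[0.51255662 0.00586682 0.10813468] [-1.79989508e+02  5.80223376e-02  5.28106658e+01] [-3.93518268 -5.27445836  0.48587049] [-1.09149963  0.64591779 -0.04012353]
```

Request:
apply_moves --deltas '[[[0.024, 0.032, 0.01], [0, 0, 0], -1], [[0, 0, 0], [0, 0, 0], -1], [[0, 0, 0], [0, 0, 0], -1]]'

```text
time: 10.05
tool_pos: [0.5128, 0.0062, 0.1082]
tcp_rot: [-180.0, 0.1, 52.8]
contact_force: [-4.2, -5.8, -1.2]
gripper_width: 0.124
finger_force: 60.2
```

```bash
python3 - <<'E'
from h import *
s=sensors.state();print(s['tool_pos'],s['tcp_rot'],s['contact_force'],s['moment'])
E
```

```text
[0.51275963 0.00620435 0.10819989] [-1.79984543e+02  6.30953351e-02  5.28136487e+01] [-4.21050064 -5.77238132 -1.16254084] [-1.1123413   0.7020857  -0.02633385]
```

Request:
apply_moves --deltas '[[[0, 0, 0], [0, 0, 0], -0.5], [[0, 0, 0], [0, 0, 0], -0.2], [[0, 0, 0], [0, 0, 0], 0], [[0, 0, 0], [0, 0, 0], 0], [[0, 0, 3], [0, 0, 0], 0], [[0, 0, 4], [0, 0, 0], 0], [[-1, -1.3, 3], [0, 0, 0], 0], [[-2, -2.6, 0], [0, 0, 0], -1], [[0, 0, 0], [0, 0, 0], -1]]'

```text
time: 11.18
tool_pos: [0.4824, -0.0334, 0.2087]
tcp_rot: [180.0, -0.0, 52.7]
contact_force: [0.3, 0.1, -0.3]
gripper_width: 0.081
finger_force: 0.0
```

```bash
python3 - <<'E'
from h import *
s=sensors.state();print(s['tool_pos'].tolist(),s['tcp_rot'].tolist(),s['time'],s['contact_force'])
save('wrist','w3.png');save('top','t3.png')
E
```

```text
[0.4824461511708447, -0.03343399249976612, 0.20874759791554065] [179.95236174985348, -0.012100762213550758, 52.72608652931418] 11.175 [ 0.31651645  0.1446597  -0.30396371]
```

View pics/w3.png

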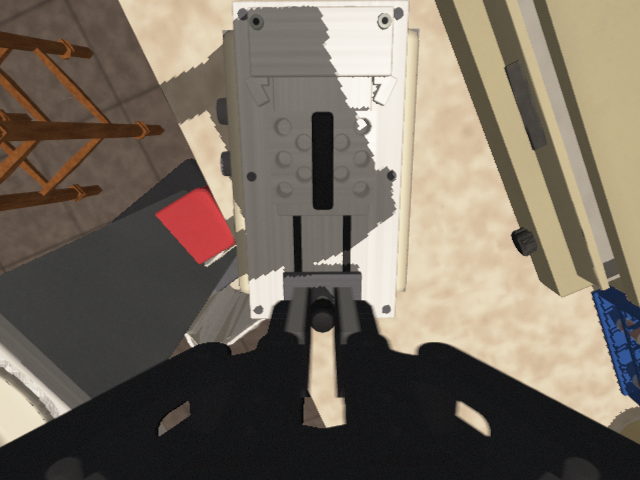

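The block sits square with its tongue under the lip and handle at (322,160). The jaw's toe edge is at row 272 and the knob at (322,317).

```bash
python3 - <<'E'
from h import *
s=([.48245,-.03343,.20875],[179.97,0,52.73])
th=np.radians(-37.2);ux=np.array([np.cos(th),np.sin(th)]);uy=np.array([-np.sin(th),np.cos(th)])
M=np.array([.5022,-.007])
def f(n,uv,z):
    p=wonz(uv,s,z)[:2];print(n,(np.array([ux@(p-M),uy@(p-M)])*1e3).round(1))
f('knobtop',(322,317),.1145);f('toe',(322,272),.082);f('hA',(322,112),.124);f('hB',(322,209),.124);f('ledge',(322,215),.074);f('lip',(322,76),.082)
f('platend',(322,318),.066)
p=s[0][:2]-M;print(ux@p,uy@p)
E
```

```text
knobtop [  0.4 -82.7]
toe [  0.4 -64.2]
hA [ 0.7 42.1]
hB [  0.5 -10.5]
ledge [  0.5 -25. ]
lip [ 0.7 64.6]
platend [   0.4 -107.8]
0.000248088724834701 -0.0329931182519114
```

Request:
apply_moves --deltas '[[[-2.4, -3.2, 0], [0, 0, 0], -1], [[-2.4, -3.2, 0], [0, 0, 0], -1], [[0, 0, -4], [0, 0, 0], -1], [[0, 0, -4], [0, 0, 0], -1], [[0, 0, -2.5], [0, 0, 0], -1], [[0, 0, -0.9], [0, 0, 0], -1], [[0, 0, 0], [0, 0, 0], -1]]'

```text
time: 12.15
tool_pos: [0.4353, -0.0962, 0.0943]
tcp_rot: [-180.0, 0.0, 52.8]
contact_force: [-0.7, 0.3, 0.6]
gripper_width: -0.0
finger_force: 0.0
```

Request:
apply_moves --deltas '[[[0.3, 0.4, 0], [0, 0, 0], -1], [[0.3, 0.4, 0], [0, 0, 0], -1], [[0, 0, 0], [0, 0, 0], -1]]'

```text
time: 12.52
tool_pos: [0.4416, -0.0883, 0.095]
tcp_rot: [179.9, -0.0, 52.8]
contact_force: [-1.1, -0.7, -0.5]
gripper_width: 0.003
finger_force: 0.2
```

Request:
apply_moves --deltas '[[[0.15, 0.2, 0], [0, 0, 0], -1], [[0.15, 0.2, 0], [0, 0, 0], -1], [[0.15, 0.2, 0], [0, 0, 0], -1], [[0.15, 0.2, 0], [0, 0, 0], -1], [[0, 0, 0], [0, 0, 0], -1]]'

```text
time: 13.15
tool_pos: [0.4473, -0.0805, 0.0946]
tcp_rot: [180.0, -0.0, 52.8]
contact_force: [-1.6, -1.7, 2.5]
gripper_width: 0.004
finger_force: 1.2
```

```bash
python3 - <<'E'
from h import *
s=sensors.state();print(s['tool_pos'].tolist(),s['tcp_rot'].tolist(),s['time'],s['contact_force'])
im=save('wrist','w4.png');cv2.imwrite('pics/w4c.png',cv2.resize(im[80:320,200:440,::-1],None,fx=2,fy=2))
E
```

```text
[0.44725566186848714, -0.08047865871307239, 0.09457215805587257] [179.9730644913627, -0.005271875102626614, 52.82028460451856] 13.15 [-1.61409412 -1.71771148  2.52208078]
```

View pics/w4.png

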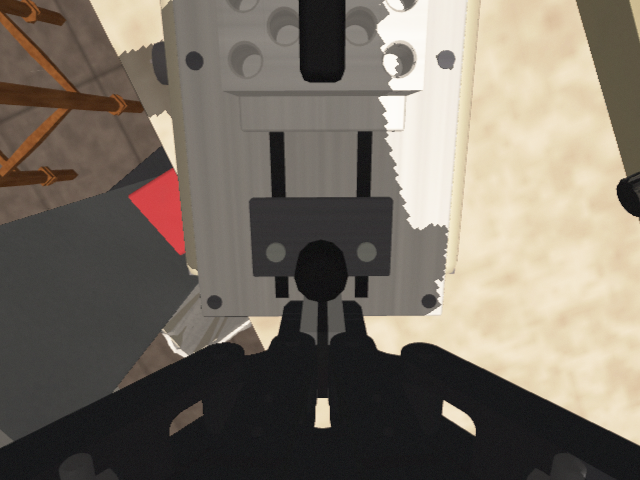

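The fingers are behind the knob at (321,270) and the jaw has moved. Its toe edge is at row 198 and the ledge end at row 130.

```bash
python3 - <<'E'
from h import *
s=([.44726,-.08048,.09457],[179.97,0,52.82])
th=np.radians(-37.2);uy=np.array([-np.sin(th),np.cos(th)]);M=np.array([.5022,-.007])
t=uy@(wonz((322,198),s,.082)[:2]-M);l=uy@(wonz((322,130.5),s,.074)[:2]-M)
print('toe',t,'ledge',l,'face gap',l-(t-.008),'tcp y',uy@(np.array(s[0][:2])-M))
E
```

```text
toe -0.05031468695681059 ledge -0.025339065008137127 face gap 0.03297562194867347 tcp y -0.09174569374695679
```

Request:
apply_moves --deltas '[[[0.18, 0.24, 0], [0, 0, 0], -1], [[0.18, 0.24, 0], [0, 0, 0], -1], [[0.18, 0.24, 0], [0, 0, 0], -1], [[0.18, 0.24, 0], [0, 0, 0], -1], [[0.18, 0.24, 0], [0, 0, 0], -1], [[0.18, 0.24, 0], [0, 0, 0], -1], [[0.18, 0.24, 0], [0, 0, 0], -1], [[0.18, 0.24, 0], [0, 0, 0], -1], [[0.18, 0.24, 0], [0, 0, 0], -1], [[0, 0, 0], [0, 0, 0], -1]]'

```text
time: 14.45
tool_pos: [0.4633, -0.0587, 0.0943]
tcp_rot: [-180.0, -0.0, 52.8]
contact_force: [-0.7, -1.6, 0.8]
gripper_width: 0.003
finger_force: 0.9
```

Request:
apply_moves --deltas '[[[0.06, 0.08, 0], [0, 0, 0], -1], [[0.06, 0.08, 0], [0, 0, 0], -1], [[0, 0, 0], [0, 0, 0], -1]]'

```text
time: 14.82
tool_pos: [0.4644, -0.0573, 0.0943]
tcp_rot: [-180.0, 0.0, 52.8]
contact_force: [-1.9, -4.1, 2.8]
gripper_width: -0.002
finger_force: 2.2
```

Request:
apply_moves --deltas '[[[0.06, 0.08, 0], [0, 0, 0], -1], [[0.06, 0.08, 0], [0, 0, 0], -1]]'

```text
time: 15.08
tool_pos: [0.4656, -0.0558, 0.0943]
tcp_rot: [-180.0, 0.0, 52.8]
contact_force: [-2.0, -5.3, 3.0]
gripper_width: 0.003
finger_force: 2.6
```

Request:
apply_moves --deltas '[[[0.06, 0.08, 0], [0, 0, 0], -1], [[0, 0, 0], [0, 0, 0], -1]]'

```text
time: 15.32
tool_pos: [0.4662, -0.0549, 0.0943]
tcp_rot: [-180.0, 0.0, 52.8]
contact_force: [-1.7, -3.5, 1.9]
gripper_width: -0.001
finger_force: 2.2
```

Request:
apply_moves --deltas '[[[0.045, 0.06, 0], [0, 0, 0], -1], [[0, 0, 0], [0, 0, 0], -1]]'

```text
time: 15.58
tool_pos: [0.4667, -0.0543, 0.0942]
tcp_rot: [-180.0, 0.0, 52.8]
contact_force: [-1.9, -4.8, 2.9]
gripper_width: 0.002
finger_force: 2.3
```

Request:
apply_moves --deltas '[[[0.03, 0.04, 0], [0, 0, 0], -1], [[0, 0, 0], [0, 0, 0], -1]]'

```text
time: 15.82
tool_pos: [0.467, -0.0539, 0.0943]
tcp_rot: [-180.0, 0.0, 52.8]
contact_force: [-0.9, -3.9, 1.7]
gripper_width: 0.004
finger_force: 2.4
```

Request:
apply_moves --deltas '[[[0.045, 0.06, 0], [0, 0, 0], -1], [[0, 0, 0], [0, 0, 0], -1]]'

```text
time: 16.08
tool_pos: [0.4671, -0.0537, 0.0943]
tcp_rot: [-180.0, 0.1, 52.8]
contact_force: [-5.2, -8.2, 4.4]
gripper_width: 0.002
finger_force: 5.1
```

Request:
apply_moves --deltas '[[[0.024, 0.032, 0], [0, 0, 0], -1], [[0, 0, 0], [0, 0, 0], -1], [[0, 0, 0], [0, 0, 0], -1]]'

```text
time: 16.45
tool_pos: [0.4673, -0.0535, 0.0943]
tcp_rot: [-180.0, 0.1, 52.8]
contact_force: [-6.7, -10.4, 3.8]
gripper_width: -0.002
finger_force: 6.1
```

Request:
apply_moves --deltas '[[[0.02, 0.026, 0], [0, 0, 0], -1], [[0, 0, 0], [0, 0, 0], -1], [[0, 0, 0], [0, 0, 0], -1]]'

```text
time: 16.82
tool_pos: [0.4674, -0.0533, 0.0943]
tcp_rot: [-180.0, 0.1, 52.8]
contact_force: [-8.0, -11.3, 5.6]
gripper_width: 0.001
finger_force: 6.5
```

```bash
python3 - <<'E'
from h import *
s=sensors.state();print(s['tool_pos'].tolist(),s['tcp_rot'].tolist(),s['time'],s['contact_force'])
E
```

```text
[0.46740949509018476, -0.0532842837057114, 0.09427176892053611] [-179.9855070288189, 0.09132016871629915, 52.80968820943197] 16.825 [ -7.96446842 -11.27520458   5.64031842]
```

Request:
apply_moves --deltas '[[[-0.03, -0.04, 0], [0, 0, 0], -1], [[-0.06, -0.08, 0], [0, 0, 0], -1], [[-0.06, -0.08, 0], [0, 0, 0], -1], [[-0.3, -0.4, 0], [0, 0, 0], -1], [[-0.6, -0.8, 0], [0, 0, 0], -1], [[0, 0, 4], [0, 0, 0], -1], [[0, 0, 5], [0, 0, 0], -1], [[0, 0, 0], [0, 0, 0], -1]]'

```text
time: 17.82
tool_pos: [0.4584, -0.0675, 0.1878]
tcp_rot: [179.7, -0.1, 52.8]
contact_force: [-0.4, -0.8, -0.5]
gripper_width: -0.001
finger_force: 0.0
```

```bash
python3 - <<'E'
from h import *
s=sensors.state();print(s['tool_pos'].tolist(),s['tcp_rot'].tolist(),s['time'],s['contact_force'])
im=save('wrist','w5.png');cv2.imwrite('pics/w5c.png',cv2.resize(im[0:300,180:480,::-1],None,fx=2,fy=2,interpolation=cv2.INTER_CUBIC))
E
```

```text
[0.45840736174420155, -0.0674986252579708, 0.18779770341659865] [179.69491039440715, -0.11126879575882193, 52.80226967971218] 17.825 [-0.35537632 -0.77372829 -0.48255589]
```

View pics/w5c.png

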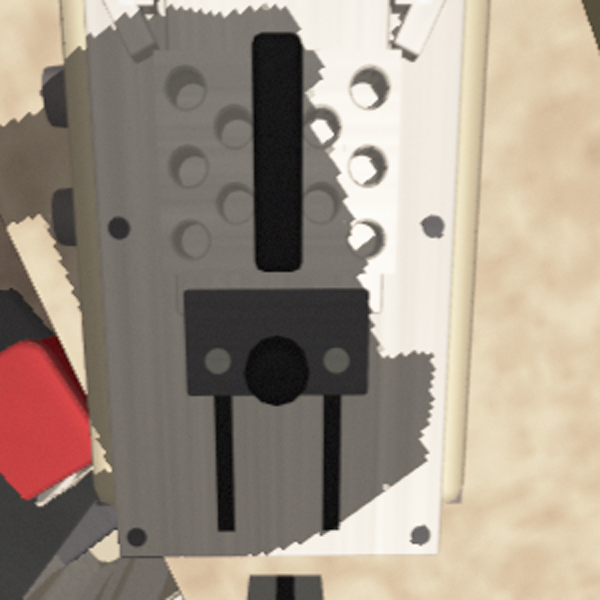

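The toe edge (row 290 in the crop) overlaps the ledge, whose corners show at rows 275–312. The block is square and the fingers are clear of everything, so I'm handing in.

```bash
python3 -c "
from station import finish_job;print(finish_job())"
```

```text
the job is handed in; nothing more can be done
None
```

I handed the job in at about 18 s: the block's tongue is under the lip on the plungers, the jaw is against its ledge, and the arm is clear. The push peaked at 13.8 N at the tool. The plunger force could not be read directly, and the hand-in gave no verdict.

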